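Load a row of clay ware from the drying plank onto the kiln shelf in order

TASK

Move the four clay pieces from the round bats on the drying plank to the four square tiles on the kiln shelf, one on each tile, keeping their order: the piece at the robot's left end of the plank goes on the tile next to the firing cones, and so on along the row, so that the piece at the right end of the plank comes on the tile farthest from the cones. Stand each one upright in the middle of its tile and set it down gently without dropping it: unfired ware is fragile.

Things in the scene. Friction and masses are not known exactly. Their poses are not given: they have to be found in the camera images.
- beaker_mid (a point): The beaker: a plain straight round cup, open at the top, 50 mm in diameter, 82 mm tall, wall 4 mm, about 130 g. The point is its centre, half-way up (41 mm above its underside); z is its upright axis. It is loose, of pale unglazed clay, and at the start stands upright on its own round bat on the drying plank, its underside 28 mm above the table.
- dish_mid (a point): The dish: a low straight-sided round pot, open at the top, 64 mm in diameter, 46 mm tall, wall 5 mm, about 140 g. The point is its centre, half-way up (23 mm above its underside); z is its upright axis. It is loose, of pale unglazed clay, and at the start stands upright on its own round bat on the drying plank, its underside 28 mm above the table.
- vase_mid (a point): The bud vase: a round belly 56 mm in diameter (14 to 34 mm above its underside) that narrows to a long straight neck 26 mm in diameter (52 to 86 mm above its underside) with a 32 mm lip on top; 92 mm tall, about 170 g. The point is its centre, half-way up (46 mm above its underside); z is its upright axis. It is loose, of pale unglazed clay, and at the start stands upright on its own round bat on the drying plank, its underside 28 mm above the table.
- lid_mid (a point): The jar lid: a flat round lid 62 mm in diameter, rising from 7 mm thick at the rim to 17 mm next to an upright round knob, 24 mm in diameter, whose top is 50 mm above the underside; about 110 g. The point lies on its axis, half-way up (25 mm above its underside); z is its upright axis. It is loose, of pale unglazed clay, and at the start stands upright on its own round bat on the drying plank, its underside 28 mm above the table.
- kiln_shelf: The kiln shelf (target rack): a fixed tan slab 90 x 490 x 18 mm lying on the table. Origin: centre of its underside. Its y axis runs along its length, towards the robot's left (within 0.12 rad of the robot's left); z is up. On it, fixed, are four square terracotta tiles (74 x 74 x 10 mm), centred on its long axis at y = +127.5, +42.5, -42.5 and -127.5 mm, their tops 28 mm above the table: one place for each piece.
- cones: The cone stand: three slim pale firing cones about 62 mm tall in a small terracotta bar (66 mm across the shelf, 28 mm along it), fixed on one end of the kiln shelf, 205 mm from its middle; origin at the centre of its underside. A plain square post 50 mm tall stands at the other end. Which end has the cones changes from start to start.
- bat_beaker: The round plywood bat (72 mm in diameter, 10 mm thick, fixed on the dark wooden drying plank, top 28 mm above the table) on which the beaker stands at the start. Origin: centre of its underside; y runs along the row, towards the robot's left (within 0.12 rad). The four bats are in one straight row along the plank (80 mm wide), 85 mm apart; their order changes from start to start.
- bat_dish: The round plywood bat (72 mm in diameter, 10 mm thick, fixed on the dark wooden drying plank, top 28 mm above the table) on which the dish stands at the start. Origin: centre of its underside; y runs along the row, towards the robot's left (within 0.12 rad). The four bats are in one straight row along the plank (80 mm wide), 85 mm apart; their order changes from start to start.
- bat_vase: The round plywood bat (72 mm in diameter, 10 mm thick, fixed on the dark wooden drying plank, top 28 mm above the table) on which the vase stands at the start. Origin: centre of its underside; y runs along the row, towards the robot's left (within 0.12 rad). The four bats are in one straight row along the plank (80 mm wide), 85 mm apart; their order changes from start to start.
- bat_lid: The round plywood bat (72 mm in diameter, 10 mm thick, fixed on the dark wooden drying plank, top 28 mm above the table) on which the lid stands at the start. Origin: centre of its underside; y runs along the row, towards the robot's left (within 0.12 rad). The four bats are in one straight row along the plank (80 mm wide), 85 mm apart; their order changes from start to start.

How it is judged:
At the end, for the whole second after the job is handed in: Each piece stands upright (within 0.1 rad) and at rest on its own tile of the kiln shelf, within 12 mm of the tile's centre along and across the shelf and within 5 mm of standing height; the order counted from the cone end equals the order on the plank at the start counted from the robot's left (((world y of bat_beaker above 0.085 m and horizontal distance between beaker_mid and cones between 0.0655 and 0.0895 m) or (world y of bat_beaker between 0 and 0.085 m and horizontal distance between beaker_mid and cones between 0.1505 and 0.1745 m) or (world y of bat_beaker between -0.085 and 0 m and horizontal distance between beaker_mid and cones between 0.2355 and 0.2595 m) or (world y of bat_beaker below -0.085 m and horizontal distance between beaker_mid and cones between 0.3205 and 0.3445 m)) and x of beaker_mid in the frame of kiln_shelf between -0.012 and 0.012 m and z of beaker_mid in the frame of kiln_shelf between 0.064 and 0.074 m and angle between each of beaker_mid, dish_mid, vase_mid, lid_mid's own z axis and vertical below 0.1 rad and linear speed of each of beaker, dish, vase, lid below 0.02 m/s and angular speed of each of beaker, dish, vase, lid below 0.2 rad/s and ((world y of bat_dish above 0.085 m and horizontal distance between dish_mid and cones between 0.0655 and 0.0895 m) or (world y of bat_dish between 0 and 0.085 m and horizontal distance between dish_mid and cones between 0.1505 and 0.1745 m) or (world y of bat_dish between -0.085 and 0 m and horizontal distance between dish_mid and cones between 0.2355 and 0.2595 m) or (world y of bat_dish below -0.085 m and horizontal distance between dish_mid and cones between 0.3205 and 0.3445 m)) and x of dish_mid in the frame of kiln_shelf between -0.012 and 0.012 m and z of dish_mid in the frame of kiln_shelf between 0.046 and 0.056 m and ((world y of bat_vase above 0.085 m and horizontal distance between vase_mid and cones between 0.0655 and 0.0895 m) or (world y of bat_vase between 0 and 0.085 m and horizontal distance between vase_mid and cones between 0.1505 and 0.1745 m) or (world y of bat_vase between -0.085 and 0 m and horizontal distance between vase_mid and cones between 0.2355 and 0.2595 m) or (world y of bat_vase below -0.085 m and horizontal distance between vase_mid and cones between 0.3205 and 0.3445 m)) and x of vase_mid in the frame of kiln_shelf between -0.012 and 0.012 m and z of vase_mid in the frame of kiln_shelf between 0.069 and 0.079 m and ((world y of bat_lid above 0.085 m and horizontal distance between lid_mid and cones between 0.0655 and 0.0895 m) or (world y of bat_lid between 0 and 0.085 m and horizontal distance between lid_mid and cones between 0.1505 and 0.1745 m) or (world y of bat_lid between -0.085 and 0 m and horizontal distance between lid_mid and cones between 0.2355 and 0.2595 m) or (world y of bat_lid below -0.085 m and horizontal distance between lid_mid and cones between 0.3205 and 0.3445 m)) and x of lid_mid in the frame of kiln_shelf between -0.012 and 0.012 m and z of lid_mid in the frame of kiln_shelf between 0.048 and 0.058 m); the robot touches nothing.
It fails at once if the beaker is dropped: it moves faster than 0.6 m/s while less than 20 mm above where it stands (height (world z) of beaker_mid below 0.089 m and linear speed of beaker above 0.6 m/s).
It fails at once if the dish is dropped: it moves faster than 0.6 m/s while less than 20 mm above where it stands (height (world z) of dish_mid below 0.071 m and linear speed of dish above 0.6 m/s).
It fails at once if the vase is dropped: it moves faster than 0.6 m/s while less than 20 mm above where it stands (height (world z) of vase_mid below 0.094 m and linear speed of vase above 0.6 m/s).
It fails at once if the lid is dropped: it moves faster than 0.6 m/s while less than 20 mm above where it stands (height (world z) of lid_mid below 0.073 m and linear speed of lid above 0.6 m/s).
It also fails if it takes over 86 s, if anything falls off the work surface, if the arm or the gripper's body presses on something with over 40 N, if the wrist force passes 120 N, or if a joint passes its speed limit or range.

ROBOT

A 6-joint arm with a two-finger parallel gripper is mounted at the origin on the work surface. World frame = base frame: x ahead of the robot, y to its left, z up, the work surface at z = 0. Lengths are in m, angles in rad, forces in N, time in s.
With the tool pointing down it reaches from about 0.275 to 0.825 m from the base axis. Payload 4.9 kg.
Tool frame: the origin (TCP) lies at the centre of the arm's flange, where the gripper is bolted on; the fingertips stand 173 mm ahead of it and the grasp point (between the pads) lies grasp_offset ahead of it (grasp_offset is the distance from the TCP to the grasp point, in m); z points along the fingers, y is the line along which they close (so a half turn about z gives the same grasp; the last joint's range is limited). The gripper opens to 85 mm and grips with 20 to 120 N. Pads are 22 mm wide; open, the fingers measure 114 mm over their backs; the gripper's body (76 mm by 85 mm) begins 54 mm behind the grasp point. The pads swing forward as they close: fully open they stand 13 mm farther back than shut.
Start: joints at [1.187, 0.326, -0.193, 1.052, 0, 1.437], TCP at [0.136, 0.533, 0.405] pointing down, gripper open.
Joint ranges: [-2.65, 2.65], [-0.97, 1.79], [-1.3, 1.35], [-1.93, 2.1], [-1.47, 1.37], [-3.14, 3.14]. Speed limits (rad/s): [2.57, 2.57, 3.14, 3.14, 3.14, 3.14].

INTERFACE

Orientations are given as a unit quaternion [x, y, z, w].
In Python, from plant import state, camera, finish_job, recognise, masks_of, tip_of, grasp_offset gives the robot as it stands.
- The arm moves only by the tool send_rows, never from a script. Its argument "increments" is a list of rows, each a list of 3 entries, a list of its own where there are three numbers: the shift along the tool's x, y, z in m, then the turn, a rotation vector about the tool's x, y, z in rad, then the finger opening in m, from 0 to 0.0854. In form: [[[x, y, z], [wx, wy, wz], claw], ...]. A call has 1 to 10 rows; each row shifts and turns the commanded pose from where the row before left it, along the tool's axes as they then stand; what a row does not reach is not made up. A row lasts 1/12 s, in which the tool goes at most 41.7 mm and 7.16 degrees, less where a joint would pass 70% of its speed; a pose out of reach is approached as far as the arm can. A call is refused whole if a number of a shift passes 0.0417 or a number of a turn 0.125, either way. A call with a gripper value outside its range is refused whole. The fingers move at their own pace and stop on an object; "squeeze" is the grip in N (left out, the last holds). Time passes only in rows, so rows that do not move let the fingers close. It gives the time, the measured TCP pose, the force, the opening and the grip force at its end, in the units of the state.
- state(): the state, without advancing time (a new reading comes with each control period).
- camera(name): name is "side" or "top" or "wrist"; returns a dict with "color" (480x640x3 uint8, blue, green, red), "fx", "fy", "cx", "cy" (pixels), "distortion" ([k1, k2, p1, p2, k3] as OpenCV has them; the pictures are not rectified), "pose" (4x4, takes a point from camera to world coordinates); the wrist camera has in their place "tool_from_camera" (4x4, takes a point from camera to tool coordinates, whose origin is the TCP and whose axes are the flange's). Camera axes: x right, y down, z forward; pixel columns grow to the right and rows downward; lengths in m; the calibration is good to about 2 mm. A picture is of the moment at which its call begins: read the wrist's pose just before it. There is no depth.
- finish_job(): hands the job in; it is judged then, once.
Trained networks look in a picture, given as the dict that the camera call returned (one of the last four; its "shot" number tells which), for a name from the list of things; names that differ only in an ending like _2 or _b are one class to them, and where a whole thing is asked for, a point or a joint stands for the part that bears it (a point fixed in the world has none). Each returns a list of dicts, best first, with "confidence" (0 to 1); they miss things now and then, are a little off and sometimes report something else, mostly with a low value. They report only what shows in the picture. A call takes as long as a camera call.
- recognise(picture, label): "position" ([x, y, z] in m, in world coordinates, good to about 4 mm: the middle of the surface that is visible of it).
- masks_of(picture, label): "mask" (480x640 bool, what is visible of it).
- tip_of(picture, label): "position" ([x, y, z] in m, in world coordinates, good to about 4 mm: a listed point, or the origin of a listed thing).
The state is a dict: "t": time; "qpos": joint angles; "qvel": joint speeds; "joint_efforts": joint torques, N m; "position": TCP position; "tcp_rot": TCP orientation; "force": force on the tool from outside, world axes, zero at the start; "wrist_torque": the same for the moment, N m; "grip_width": opening from 0.0 (shut) to 1.0 (fully open); "finger_force": force on a finger pad.
Only numpy, scipy, OpenCV 4.12 (cv2) and the standard library are available. Lean on these libraries where they do the work, as an engineer would, in place of code of your own. Each camera call takes 0.05 s, during which the arm holds its last target. There are 200 camera calls.

## Working session

There is one attempt and no reset: what is moved stays moved. The work goes in short steps, Python scripts to look and compute and a tool call to move; the robot and the scene stay as the last step left them, time stands still between calls to the robot, and variables do not carry over. Pictures are saved under pics/ and viewed, at most 14 in all, crops included, and the job is handed in when it is done.

Besides the shell and the picture viewer there is one more tool, called after "Emit:" in YAML: its name, and indented under it one key for each argument. send_rows: Moves the arm, as the interface text tells. Its arguments: {"type":"object","properties":{"increments":{"type":"array"},"squeeze":{"type":"number"}},"required":["increments"]}

```bash
mkdir -p pics; ls; cat > h.py <<'E'
import numpy as np, cv2
from plant import *
L=['beaker_mid','dish_mid','vase_mid','lid_mid','kiln_shelf','cones','bat_beaker','bat_dish','bat_vase','bat_lid']
E
python3 - <<'E'
from h import *
s=state(); print({k:np.round(v,3) for k,v in s.items()}); print(grasp_offset)
for n in ['top','side']:
    p=camera(n); cv2.imwrite(f'pics/{n}0.png',p['color'])
    for l in L:
        print(n,l,[(np.round(d['position'],3).tolist(),round(d['confidence'],2)) for d in tip_of(p,l)[:2]])
E
```

```text
pics
{'t': np.float64(0.0), 'qpos': array([ 1.187,  0.327, -0.194,  1.052,  0.   ,  1.437]), 'qvel': array([-0.001, -0.001, -0.001, -0.001,  0.001,  0.   ]), 'joint_efforts': array([-2.0000e-03, -4.4340e+01,  2.6244e+01,  1.6000e-02, -0.0000e+00,
       -0.0000e+00]), 'position': array([0.136, 0.533, 0.404]), 'tcp_rot': array([ 0.125,  0.992, -0.001, -0.   ]), 'force': array([-0.622, -0.385, -0.114]), 'wrist_torque': array([0.034, 0.043, 0.01 ]), 'finger_force': np.float64(0.0), 'grip_width': np.float64(0.995)}
0.1547
top beaker_mid [([0.631, 0.082, 0.067], 0.85)]
top dish_mid [([0.624, 0.168, 0.052], 0.6), ([0.638, -0.003, 0.014], 0.43)]
top vase_mid [([0.64, -0.0, 0.074], 0.82)]
top lid_mid [([0.649, -0.089, 0.05], 0.68)]
top kiln_shelf [([0.43, -0.225, 0.02], 0.31)]
top cones [([0.43, -0.23, 0.02], 0.59)]
top bat_beaker [([0.632, 0.08, 0.015], 0.58), ([0.64, -0.002, 0.075], 0.47)]
top bat_dish []
top bat_vase [([0.635, -0.0, 0.016], 0.72)]
top bat_lid [([0.646, -0.088, 0.021], 0.93), ([0.641, -0.002, 0.073], 0.53)]
side beaker_mid [([0.632, 0.078, 0.071], 0.85)]
side dish_mid [([0.621, 0.165, 0.052], 0.8)]
side vase_mid [([0.639, -0.007, 0.074], 0.58), ([0.641, -0.089, 0.016], 0.31)]
side lid_mid [([0.649, -0.091, 0.05], 0.64)]
side kiln_shelf [([0.452, -0.024, -0.003], 0.91)]
side cones [([0.428, -0.227, 0.024], 0.63)]
side bat_beaker [([0.628, 0.078, 0.015], 0.56)]
side bat_dish [([0.627, 0.165, 0.015], 0.89), ([0.62, 0.166, 0.051], 0.26)]
side bat_vase [([0.64, -0.004, 0.022], 0.74), ([0.644, -0.088, 0.018], 0.36)]
side bat_lid [([0.642, -0.089, 0.018], 0.82)]
```

View pics/top0.png

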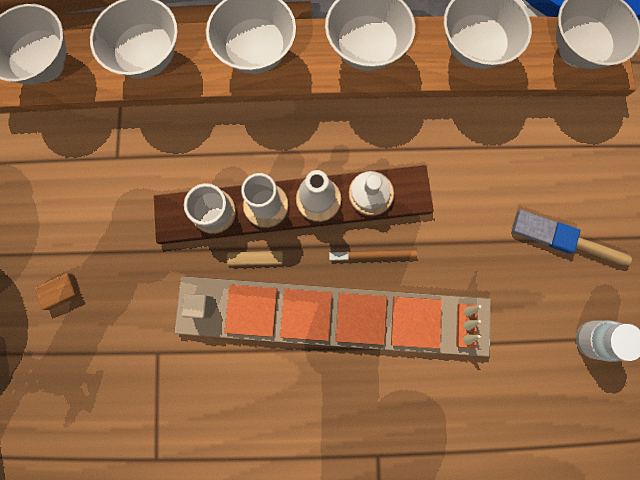

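View pics/side0.png

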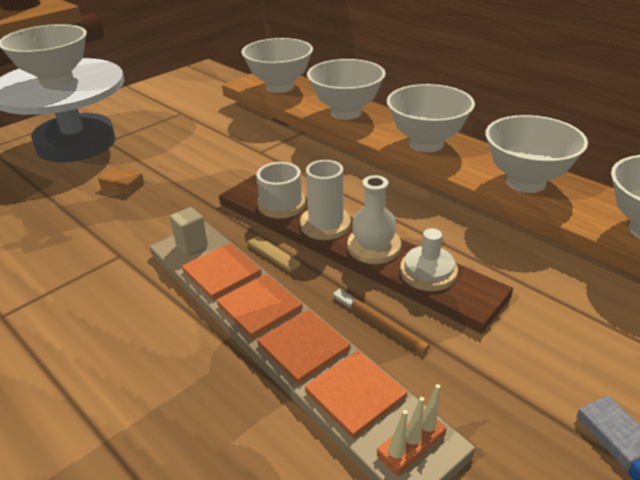

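The top picture shows the plank from left to right as dish (210,208), beaker (262,197), vase (318,195) and lid (372,192). The tiles are at (250,310), (306,315), (361,318) and (416,321), with the cones at (470,325), the robot's right end. So the dish goes beside the cones and the lid goes farthest away. Next I'll refine the tile and piece positions.

```bash
cat >> h.py <<'E'
def toplane(p,uv,z):
    K=np.array([[p['fx'],0,p['cx']],[0,p['fy'],p['cy']],[0,0,1]]);T=np.array(p['pose'])
    n=cv2.undistortPoints(np.float64(uv).reshape(-1,1,2),K,np.array(p['distortion'])).reshape(-1,2)
    d=np.c_[n,np.ones(len(n))]@T[:3,:3].T; o=T[:3,3]
    return (o+d*((z-o[2])/d[:,2])[:,None])[:,:2]
def tiles(p):
    h=cv2.cvtColor(p['color'],cv2.COLOR_BGR2HSV)
    m=((h[...,0]<11)&(h[...,1]>165)&(h[...,2]>150)).astype(np.uint8)
    m=cv2.morphologyEx(m,cv2.MORPH_OPEN,np.ones((5,5)))
    out=[]
    for c in cv2.findContours(m,0,1)[0]:
        if cv2.contourArea(c)<1200: continue
        q=toplane(p,c.reshape(-1,2),.028).astype(np.float32)
        r=cv2.minAreaRect(q*1000); out.append((np.round(r[0],1).tolist(),np.round(r[1]).tolist(),round(r[2],1)))
    return out
E
python3 - <<'E'
from h import *
for n in ['top','side']:
    p=camera(n)
    for t in tiles(p): print(n,t)
    for l in L[:4]+L[6:]:
        print(l,[(np.round(d['position'],3).tolist(),round(d['confidence'],2)) for d in tip_of(p,l)[:1]])
    print([(np.round(d['position'],3).tolist(),round(d['confidence'],2)) for d in recognise(p,'cones')[:2]])
E
```

```text
top ([438.9, -149.4], [73.0, 73.0], 84.1)
top ([447.1, -65.2], [72.0, 73.0], 84.3)
top ([455.6, 19.2], [72.0, 73.0], 84.5)
top ([463.8, 103.3], [73.0, 73.0], 84.2)
beaker_mid [([0.632, 0.082, 0.068], 0.8)]
dish_mid [([0.62, 0.164, 0.05], 0.89)]
vase_mid [([0.641, -0.004, 0.074], 0.78)]
lid_mid [([0.649, -0.088, 0.052], 0.56)]
bat_beaker [([0.632, 0.079, 0.019], 0.97)]
bat_dish []
bat_vase [([0.634, -0.002, 0.017], 0.89)]
bat_lid [([0.643, -0.089, 0.021], 0.64)]
[([0.429, -0.223, 0.032], 0.72)]
beaker_mid [([0.633, 0.081, 0.07], 0.83)]
dish_mid [([0.62, 0.162, 0.049], 0.68)]
vase_mid [([0.638, -0.008, 0.074], 0.65)]
lid_mid [([0.648, -0.092, 0.051], 0.69)]
bat_beaker [([0.629, 0.078, 0.012], 0.81)]
bat_dish [([0.627, 0.167, 0.018], 0.77)]
bat_vase [([0.64, -0.002, 0.021], 0.57)]
bat_lid [([0.641, -0.09, 0.018], 0.77)]
[([0.423, -0.231, 0.041], 0.95)]
```

Emit:
send_rows:
  increments:
    - [[0,0,0],[0,0,0.12],0.0854]
    - [[0,0,0],[0,0,0.12],0.0854]
    - [[0,0,0],[0,0,0.12],0.0854]
    - [[0,0,0],[0,0,0.12],0.0854]
    - [[0,0,0],[0,0,0.12],0.0854]
    - [[0,0,0],[0,0,0.12],0.0854]
    - [[0,0,0],[0,0,0.12],0.0854]
    - [[0,0,0],[0,0,0.12],0.0854]
    - [[0,0,0],[0,0,0.12],0.0854]
    - [[0,0,0],[0,0,0.12],0.0854]
  squeeze: 30

```text
t: 2.93
position: [0.136, 0.5329, 0.4047]
tcp_rot: [0.665, 0.747, -0.0, 0.0]
force: [0.0, 0.4, 0.0]
grip_width: 0.998
finger_force: 0.0
```

Emit:
send_rows:
  increments:
    - [[0,0,0],[0,0,0.116],0.0854]
    - [[-0.023,0.03,0],[0,0,0],0.0854]
    - [[-0.023,0.03,0],[0,0,0],0.0854]
    - [[-0.023,0.03,0],[0,0,0],0.0854]
    - [[-0.023,0.03,0],[0,0,0],0.0854]
    - [[-0.023,0.03,0],[0,0,0],0.0854]
    - [[-0.023,0.03,0],[0,0,0],0.0854]
    - [[-0.023,0.03,0],[0,0,0],0.0854]
    - [[-0.023,0.03,0],[0,0,0],0.0854]
    - [[-0.023,0.03,0],[0,0,0],0.0854]

```text
t: 3.77
position: [0.4082, 0.3259, 0.4049]
tcp_rot: [0.705, 0.709, 0.0, 0.0]
force: [0.5, 0.0, 0.2]
grip_width: 0.993
finger_force: 0.0
```

Emit:
send_rows:
  increments:
    - [[-0.02,0.027,0.015],[0,0,0],0.0854]
    - [[-0.02,0.027,0.015],[0,0,0],0.0854]
    - [[-0.02,0.027,0.015],[0,0,0],0.0854]
    - [[-0.02,0.027,0.015],[0,0,0],0.0854]
    - [[-0.02,0.027,0.015],[0,0,0],0.0854]
    - [[-0.02,0.027,0.015],[0,0,0],0.0854]
    - [[-0.02,0.027,0.015],[0,0,0],0.0854]
    - [[-0.02,0.027,0.015],[0,0,0],0.0854]
    - [[0,0,0],[0,0,0],0.0854]
    - [[0,0,0],[0,0,0],0.0854]

```text
t: 4.6
position: [0.6245, 0.1668, 0.2829]
tcp_rot: [0.706, 0.708, -0.001, -0.001]
force: [-0.2, -0.0, -0.2]
grip_width: 1.0
finger_force: 0.0
```

```bash
python3 - <<'E'
from h import *
s=state(); print(s['position'],s['tcp_rot'])
p=camera('wrist'); cv2.imwrite('pics/w1.png',p['color'])
for l in L[:4]+L[6:]:
    print(l,[(np.round(d['position'],3).tolist(),round(d['confidence'],2)) for d in tip_of(p,l)[:1]])
E
```

```text
[0.62445086 0.16683727 0.28291109] [ 0.70633312  0.70787845 -0.00097241 -0.00082063]
beaker_mid [([0.63, 0.081, 0.07], 0.7)]
dish_mid [([0.622, 0.162, 0.053], 0.73)]
vase_mid []
lid_mid []
bat_beaker []
bat_dish []
bat_vase []
bat_lid []
```

View pics/w1.png

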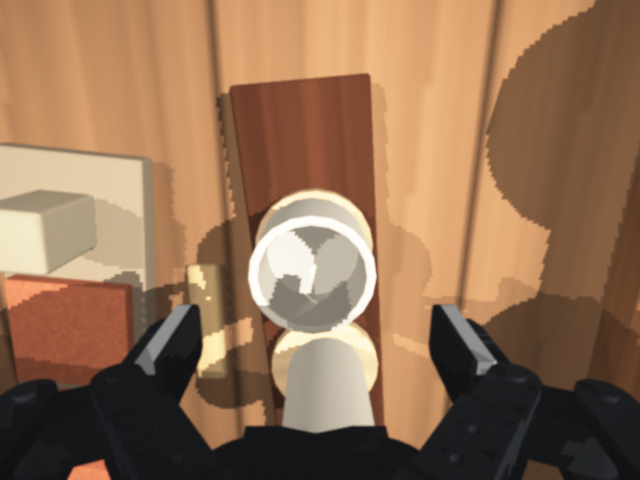

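The wrist view shows the dish rim centred at about (313,275), between the fingers, with the beaker below it at (328,385). Descending onto the dish.

Emit:
send_rows:
  increments:
    - [[-0.002,-0.002,0.02],[0,0,0],0.0854]
    - [[0,0,0.02],[0,0,0],0.0854]
    - [[0,0,0.02],[0,0,0],0.0854]
    - [[0,0,0.02],[0,0,0],0.0854]
    - [[0,0,0],[0,0,0],0.0854]
    - [[0,0,0],[0,0,0],0.075]
    - [[0,0,0],[0,0,0],0.068]
    - [[0,0,0],[0,0,0],0.06]
    - [[0,0,0],[0,0,0],0.05]
    - [[0,0,0],[0,0,0],0.05]
  squeeze: 30

```text
t: 5.88
position: [0.6226, 0.1665, 0.2065]
tcp_rot: [0.705, 0.709, 0.001, 0.001]
force: [-0.5, 0.7, 6.0]
grip_width: 0.75
finger_force: 33.9
```

Emit:
send_rows:
  increments:
    - [[0,0,-0.005],[0,0,0],0.05]
    - [[0,0,-0.01],[0,0,0],0.05]
    - [[0,0,-0.015],[0,0,0],0.05]
    - [[0,0,-0.02],[0,0,0],0.05]
    - [[0,0,-0.02],[0,0,0],0.05]
    - [[0,0,-0.02],[0,0,0],0.05]
    - [[0,0,-0.01],[0,0,0],0.05]
    - [[0,0,0],[0,0,0],0.05]
    - [[0,0,0],[0,0,0],0.05]
    - [[0,0,0],[0,0,0],0.05]

```text
t: 6.72
position: [0.6213, 0.1663, 0.3035]
tcp_rot: [0.705, 0.709, -0.001, -0.001]
force: [-0.5, -0.4, -2.8]
grip_width: 0.751
finger_force: 33.7
```

Emit:
send_rows:
  increments:
    - [[0,-0.012,0],[0,0,0],0.05]
    - [[-0.01,-0.024,0],[0,0,0],0.05]
    - [[-0.02,-0.024,0],[0,0,0],0.05]
    - [[-0.025,-0.024,0],[0,0,0],0.05]
    - [[-0.03,-0.02,0],[0,0,0],0.05]
    - [[-0.03,-0.02,0],[0,0,0],0.05]
    - [[-0.03,-0.02,0],[0,0,0],0.05]
    - [[-0.03,-0.018,0],[0,0,0],0.05]
    - [[-0.03,-0.01,0],[0,0,0],0.05]
    - [[-0.03,-0.01,0],[0,0,0],0.05]

```text
t: 7.55
position: [0.4391, -0.0704, 0.3035]
tcp_rot: [0.705, 0.709, -0.001, -0.001]
force: [0.9, -0.3, -1.5]
grip_width: 0.754
finger_force: 33.9
```

Emit:
send_rows:
  increments:
    - [[-0.03,0,0],[0,0,0],0.05]
    - [[-0.025,0,0],[0,0,0],0.05]
    - [[-0.015,0,0.01],[0,0,0],0.05]
    - [[-0.01,0,0.02],[0,0,0],0.05]
    - [[0,0,0.02],[0,0,0],0.05]
    - [[0,0,0.015],[0,0,0],0.05]
    - [[0,0,0.01],[0,0,0],0.05]
    - [[0,0,0],[0,0,0],0.05]
    - [[0,0,0],[0,0,0],0.05]
    - [[0,0,0],[0,0,0],0.05]

```text
t: 8.38
position: [0.4414, -0.1495, 0.2297]
tcp_rot: [0.705, 0.709, -0.0, -0.0]
force: [0.0, 0.2, -1.4]
grip_width: 0.749
finger_force: 33.9
```

Emit:
send_rows:
  increments:
    - [[0,-0.002,0.005],[0,0,0],0.05]
    - [[0,0,0.005],[0,0,0],0.05]
    - [[0,0,0.003],[0,0,0],0.05]
    - [[0,0,0.003],[0,0,0],0.05]
    - [[0,0,0.002],[0,0,0],0.05]
    - [[0,0,0.001],[0,0,0],0.05]
    - [[0,0,0.001],[0,0,0],0.05]
    - [[0,0,0],[0,0,0],0.05]
    - [[0,0,0],[0,0,0],0.05]
    - [[0,0,0],[0,0,0],0.05]

```text
t: 9.22
position: [0.4395, -0.1496, 0.2098]
tcp_rot: [0.705, 0.709, 0.0, 0.0]
force: [-0.7, -1.0, -1.6]
grip_width: 0.757
finger_force: 33.9
```

```bash
python3 - <<'E'
from h import *
p=camera('side'); cv2.imwrite('pics/s1.png',cv2.resize(p['color'][300:480,220:480],None,fx=3,fy=3))
E
```

```text
(no output)
```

View pics/s1.png

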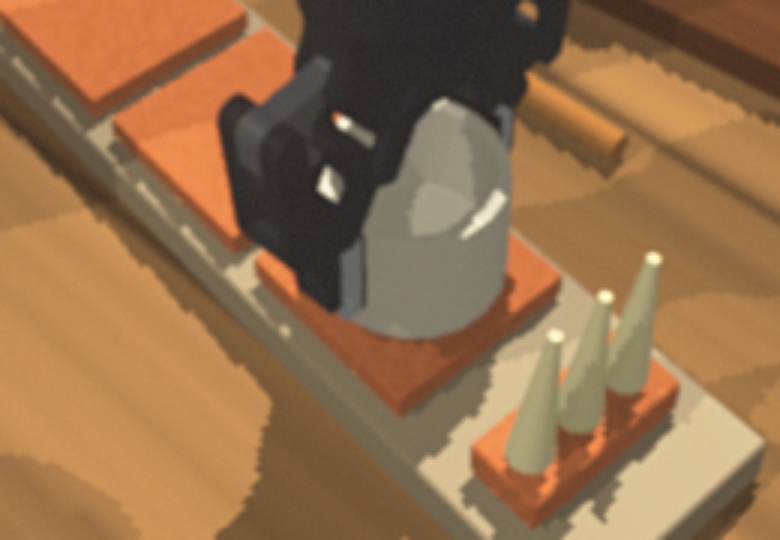

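The dish is upright and just above the middle of the tile beside the cones. I'll lower it 1 mm at a time until the force shows contact.

Emit:
send_rows:
  increments:
    - [[0,0,0.001],[0,0,0],0.05]
    - [[0,0,0.001],[0,0,0],0.05]
    - [[0,0,0.001],[0,0,0],0.05]
    - [[0,0,0.001],[0,0,0],0.05]
    - [[0,0,0],[0,0,0],0.05]
    - [[0,0,0],[0,0,0],0.05]

```text
t: 9.77
position: [0.4393, -0.1495, 0.2064]
tcp_rot: [0.705, 0.709, 0.0, 0.0]
force: [-2.1, 0.6, 8.0]
grip_width: 0.749
finger_force: 34.6
```

Emit:
send_rows:
  increments:
    - [[0,0,0],[0,0,0],0.066]
    - [[0,0,0],[0,0,0],0.07]
    - [[0,0,0],[0,0,0],0.08]
    - [[0,0,0],[0,0,0],0.0854]
    - [[0,0,0],[0,0,0],0.0854]
    - [[0,0,-0.01],[0,0,0],0.0854]
    - [[0,0,-0.025],[0,0,0],0.0854]
    - [[0,0,-0.035],[0,0,0],0.0854]
    - [[0,0,-0.035],[0,0,0],0.0854]
    - [[0,0,-0.02],[0,0,0],0.0854]

```text
t: 10.6
position: [0.4399, -0.1498, 0.3339]
tcp_rot: [0.705, 0.709, 0.001, 0.002]
force: [0.8, -0.4, -0.5]
grip_width: 0.999
finger_force: 0.0
```

Emit:
send_rows:
  increments:
    - [[0.02,0.016,0],[0,0,0],0.0854]
    - [[0.024,0.02,0],[0,0,0],0.0854]
    - [[0.025,0.021,0],[0,0,0],0.0854]
    - [[0.025,0.021,0],[0,0,0],0.0854]
    - [[0.025,0.021,0],[0,0,0],0.0854]
    - [[0.025,0.021,0],[0,0,0],0.0854]
    - [[0.025,0.021,0],[0,0,0],0.0854]
    - [[0.025,0.021,0],[0,0,0],0.0854]
    - [[0.022,0.018,0],[0,0,0],0.0854]
    - [[0.015,0.012,0],[0,0,0],0.0854]

```text
t: 11.43
position: [0.6315, 0.0847, 0.3302]
tcp_rot: [0.705, 0.71, 0.0, -0.0]
force: [0.7, -0.5, -0.5]
grip_width: 1.0
finger_force: 0.0
```

Emit:
send_rows:
  increments:
    - [[0,0,0.005],[0,0,0],0.0854]
    - [[0,0,0.02],[0,0,0],0.0854]
    - [[0,0,0.02],[0,0,0],0.0854]
    - [[0,0,0.02],[0,0,0],0.0854]
    - [[0,0,0.02],[0,0,0],0.0854]
    - [[0,0,0.012],[0,0,0],0.0854]
    - [[0,0,0],[0,0,0],0.0854]
    - [[0,0,0],[0,0,0],0.0854]

```text
t: 12.1
position: [0.6298, 0.0821, 0.2332]
tcp_rot: [0.705, 0.709, -0.001, -0.001]
force: [-0.1, 0.7, 1.1]
grip_width: 1.0
finger_force: 0.0
```

```bash
python3 - <<'E'
from h import *
s=state(); print(s['position'],s['tcp_rot'])
p=camera('wrist')
for l in L[:4]: print(l,[(np.round(d['position'],3).tolist(),round(d['confidence'],2)) for d in tip_of(p,l)[:1]])
p=camera('top')
for l in L[:4]: print(l,[(np.round(d['position'],3).tolist(),round(d['confidence'],2)) for d in tip_of(p,l)[:1]])
E
```

```text
[0.62976231 0.08206466 0.23318548] [ 7.05473035e-01  7.08736186e-01 -6.67831540e-04 -6.08499198e-04]
beaker_mid [([0.631, 0.082, 0.068], 0.95)]
dish_mid []
vase_mid []
lid_mid []
beaker_mid [([0.635, 0.085, 0.069], 0.86)]
dish_mid [([0.439, -0.147, 0.053], 0.87)]
vase_mid [([0.641, -0.005, 0.074], 0.57)]
lid_mid [([0.647, -0.089, 0.054], 0.64)]
```

Dish is placed at (0.439, -0.147). I'll grip the beaker and lift it.

Emit:
send_rows:
  increments:
    - [[0,0.001,0],[0,0,0],0.075]
    - [[0,0,0],[0,0,0],0.065]
    - [[0,0,0],[0,0,0],0.056]
    - [[0,0,0],[0,0,0],0.05]
    - [[0,0,0],[0,0,0],0.045]
    - [[0,0,0],[0,0,0],0.035]
    - [[0,0,0],[0,0,0],0.035]
    - [[0,0,0],[0,0,0],0.035]

```text
t: 13.27
position: [0.6311, 0.0824, 0.2338]
tcp_rot: [0.705, 0.709, -0.0, -0.0]
force: [-1.5, 0.6, 2.2]
grip_width: 0.572
finger_force: 31.4
```

Emit:
send_rows:
  increments:
    - [[0,0,-0.005],[0,0,0],0.035]
    - [[0,0,-0.01],[0,0,0],0.035]
    - [[0,0,-0.02],[0,0,0],0.035]
    - [[0,0,-0.025],[0,0,0],0.035]
    - [[0,0,-0.025],[0,0,0],0.035]
    - [[0,0,-0.015],[0,0,0],0.035]
    - [[0,0,0],[0,0,0],0.035]
    - [[0,0,0],[0,0,0],0.035]
    - [[0,0,0],[0,0,0],0.035]

```text
t: 14.02
position: [0.6308, 0.0824, 0.3327]
tcp_rot: [0.705, 0.709, -0.001, -0.001]
force: [-0.8, -0.4, -2.1]
grip_width: 0.57
finger_force: 31.5
```

Emit:
send_rows:
  increments:
    - [[-0.005,-0.012,0],[0,0,0],0.035]
    - [[-0.012,-0.02,0],[0,0,0],0.035]
    - [[-0.018,-0.024,0],[0,0,0],0.035]
    - [[-0.02,-0.025,0],[0,0,0],0.035]
    - [[-0.02,-0.025,0],[0,0,0],0.035]
    - [[-0.02,-0.024,0],[0,0,0],0.035]
    - [[-0.02,-0.022,0],[0,0,0],0.035]
    - [[-0.016,-0.018,0],[0,0,0],0.035]
    - [[-0.01,-0.01,0],[0,0,0],0.035]
    - [[-0.006,-0.004,0],[0,0,0],0.035]

```text
t: 14.85
position: [0.4457, -0.0661, 0.3323]
tcp_rot: [0.706, 0.708, -0.001, -0.002]
force: [0.5, 0.6, -1.0]
grip_width: 0.574
finger_force: 31.6
```

Emit:
send_rows:
  increments:
    - [[0,0,0.01],[0,0,0],0.035]
    - [[0,0,0.02],[0,0,0],0.035]
    - [[0,0,0.02],[0,0,0],0.035]
    - [[0,0,0.02],[0,0,0],0.035]
    - [[0,0,0.014],[0,0,0],0.035]
    - [[0,0,0.006],[0,0,0],0.035]
    - [[0,0,0.003],[0,0,0],0.035]
    - [[0,0,0],[0,0,0],0.035]
    - [[0,0,0],[0,0,0],0.035]

```text
t: 15.6
position: [0.4484, -0.0655, 0.241]
tcp_rot: [0.705, 0.709, 0.0, 0.0]
force: [-1.2, -0.3, -1.1]
grip_width: 0.575
finger_force: 31.6
```

Emit:
send_rows:
  increments:
    - [[0,-0.001,0.002],[0,0,0],0.035]
    - [[0,0,0.002],[0,0,0],0.035]
    - [[0,0,0.001],[0,0,0],0.035]
    - [[0,0,0.001],[0,0,0],0.035]
    - [[0,0,0.001],[0,0,0],0.035]
    - [[0,0,0.001],[0,0,0],0.035]
    - [[0,0,0],[0,0,0],0.035]
    - [[0,0,0],[0,0,0],0.035]

```text
t: 16.27
position: [0.447, -0.0655, 0.2337]
tcp_rot: [0.705, 0.709, 0.0, 0.0]
force: [-2.5, 1.4, 10.2]
grip_width: 0.569
finger_force: 32.5
```

Contact. Now release and go up.

Emit:
send_rows:
  increments:
    - [[0,0,0],[0,0,0],0.051]
    - [[0,0,0],[0,0,0],0.055]
    - [[0,0,0],[0,0,0],0.065]
    - [[0,0,0],[0,0,0],0.075]
    - [[0,0,0],[0,0,0],0.075]
    - [[0,0,-0.01],[0,0,0],0.075]
    - [[0,0,-0.025],[0,0,0],0.075]
    - [[0,0,-0.03],[0,0,0],0.075]
    - [[0,0,-0.03],[0,0,0],0.075]
    - [[0,0,-0.015],[0,0,0],0.075]

```text
t: 17.1
position: [0.4477, -0.0657, 0.3457]
tcp_rot: [0.705, 0.709, 0.001, 0.002]
force: [0.9, -0.2, -1.0]
grip_width: 0.878
finger_force: 0.0
```

Emit:
send_rows:
  increments:
    - [[0.003,0.01,0],[0,0,0],0.07]
    - [[0.006,0.02,0],[0,0,0],0.07]
    - [[0.008,0.026,0],[0,0,0],0.06]
    - [[0.009,0.027,0],[0,0,0],0.06]
    - [[0.009,0.027,0],[0,0,0],0.06]
    - [[0.009,0.027,0],[0,0,0],0.06]
    - [[0.008,0.026,0],[0,0,0],0.06]
    - [[0.006,0.02,0],[0,0,0],0.06]
    - [[0.003,0.01,0],[0,0,0],0.06]
    - [[0,0,0],[0,0,0],0.06]

```text
t: 17.93
position: [0.6415, -0.0026, 0.3407]
tcp_rot: [0.705, 0.709, -0.0, -0.0]
force: [-0.2, 0.9, 0.2]
grip_width: 0.699
finger_force: 0.0
```

```bash
python3 - <<'E'
from h import *
s=state(); print(s['position'],s['tcp_rot'],s['grip_width'])
p=camera('wrist'); cv2.imwrite('pics/w2.png',p['color'])
for l in L[:4]: print(l,[(np.round(d['position'],3).tolist(),round(d['confidence'],2)) for d in tip_of(p,l)[:1]])
p=camera('side')
for l in L[:4]: print(l,[(np.round(d['position'],3).tolist(),round(d['confidence'],2)) for d in tip_of(p,l)[:1]])
E
```

```text
[ 0.64153726 -0.00257311  0.34065133] [ 7.04856550e-01  7.09349806e-01 -1.27830269e-06 -3.10274077e-04] 0.6987164548416994
beaker_mid [([0.448, -0.067, 0.069], 0.82)]
dish_mid []
vase_mid [([0.638, -0.005, 0.074], 0.74)]
lid_mid [([0.644, -0.086, 0.054], 0.61)]
beaker_mid [([0.448, -0.068, 0.069], 0.84)]
dish_mid [([0.436, -0.151, 0.047], 0.57)]
vase_mid [([0.635, -0.01, 0.077], 0.68)]
lid_mid [([0.625, 0.163, 0.016], 0.73)]
```

View pics/w2.png

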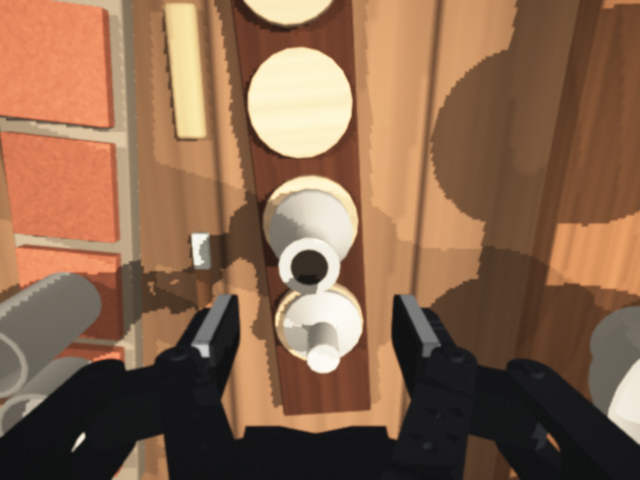

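The vase lip shows at (309,264), slightly left of the mid-line between the fingers at (316). The beaker stands on its tile at lower left. I'll shift 3 mm and descend to the neck.

Emit:
send_rows:
  increments:
    - [[-0.003,-0.003,0.01],[0,0,0],0.06]
    - [[0,0,0.02],[0,0,0],0.06]
    - [[0,0,0.02],[0,0,0],0.06]
    - [[0,0,0.02],[0,0,0],0.06]
    - [[0,0,0.015],[0,0,0],0.06]
    - [[0,0,0.002],[0,0,0],0.06]
    - [[0,0,0],[0,0,0],0.05]
    - [[0,0,0],[0,0,0],0.04]
    - [[0,0,0],[0,0,0],0.034]
    - [[0,0,0],[0,0,0],0.03]

```text
t: 19.27
position: [0.6374, -0.0067, 0.2573]
tcp_rot: [0.705, 0.709, 0.001, 0.001]
force: [0.9, -0.4, 2.0]
grip_width: 0.355
finger_force: 22.1
```

Emit:
send_rows:
  increments:
    - [[0,0,0],[0,0,0],0.027]
    - [[0,0,0],[0,0,0],0.022]
    - [[0,0,0],[0,0,0],0.015]
    - [[0,0,0],[0,0,0],0.015]
    - [[0,0,0],[0,0,0],0.015]
    - [[0,0,0],[0,0,0],0.015]

```text
t: 19.77
position: [0.6375, -0.0067, 0.2572]
tcp_rot: [0.705, 0.709, 0.001, 0.001]
force: [-0.3, -0.2, 6.2]
grip_width: 0.354
finger_force: 29.4
```

```bash
python3 - <<'E'
from h import *
p=camera('side'); cv2.imwrite('pics/s2.png',cv2.resize(p['color'][100:300,270:470],None,fx=3,fy=3))
E
```

```text
(no output)
```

View pics/s2.png

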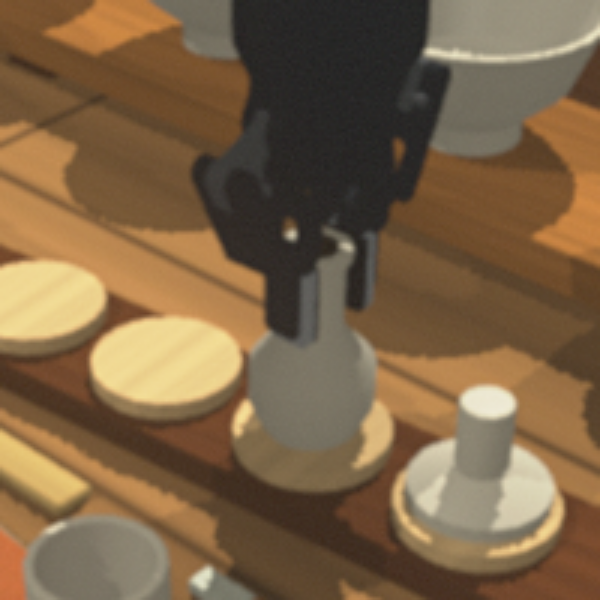

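Opening reads 30 mm, so the pads bear on the 32 mm lip rather than the neck. The vase hangs stably that way, so I'll grip firmer, lift slowly and move gently.

Emit:
send_rows:
  increments:
    - [[0,0,0],[0,0,0],0.015]
    - [[0,0,-0.002],[0,0,0],0.015]
    - [[0,0,-0.004],[0,0,0],0.015]
    - [[0,0,-0.006],[0,0,0],0.015]
    - [[0,0,-0.01],[0,0,0],0.015]
    - [[0,0,-0.015],[0,0,0],0.015]
    - [[0,0,-0.015],[0,0,0],0.015]
    - [[0,0,-0.01],[0,0,0],0.015]
    - [[0,0,0],[0,0,0],0.015]
    - [[0,0,0],[0,0,0],0.015]
  squeeze: 50

```text
t: 20.65
position: [0.6369, -0.0066, 0.3184]
tcp_rot: [0.705, 0.709, 0.0, 0.001]
force: [0.1, 0.3, -2.4]
grip_width: 0.339
finger_force: 49.4
```

```bash
python3 - <<'E'
from h import *
p=camera('side'); cv2.imwrite('pics/s3.png',cv2.resize(p['color'][70:290,270:470],None,fx=2.7,fy=2.7))
for l in L[2:3]: print(l,[(np.round(d['position'],3).tolist(),round(d['confidence'],2)) for d in tip_of(p,l)[:1]])
E
```

```text
vase_mid [([0.637, -0.008, 0.133], 0.96)]
```

View pics/s3.png

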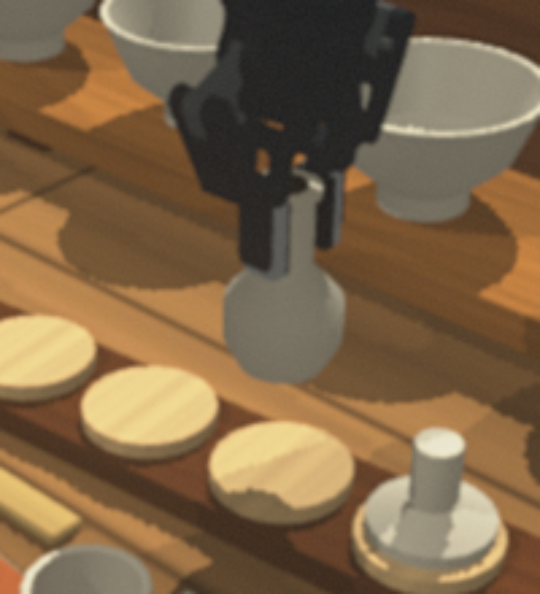

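The vase hangs upright and clear, with its base at about (283,380). Carry it to the third tile.

Emit:
send_rows:
  increments:
    - [[0.002,-0.006,0],[0,0,0],0.015]
    - [[0.003,-0.012,0],[0,0,0],0.015]
    - [[0.003,-0.018,0],[0,0,0],0.015]
    - [[0.004,-0.024,0],[0,0,0],0.015]
    - [[0.004,-0.03,0],[0,0,0],0.015]
    - [[0.003,-0.03,0],[0,0,0],0.015]
    - [[0.003,-0.025,0],[0,0,0],0.015]
    - [[0.002,-0.019,0],[0,0,0],0.015]
    - [[0.002,-0.012,0],[0,0,0],0.015]
    - [[0,-0.006,0],[0,0,0],0.015]

```text
t: 21.58
position: [0.4519, 0.0191, 0.317]
tcp_rot: [0.705, 0.709, -0.001, -0.001]
force: [-0.1, 0.4, -2.2]
grip_width: 0.344
finger_force: 49.6
```

Emit:
send_rows:
  increments:
    - [[0,0,0.005],[0,0,0],0.015]
    - [[0,0,0.01],[0,0,0],0.015]
    - [[0,0,0.012],[0,0,0],0.015]
    - [[0,0,0.012],[0,0,0],0.015]
    - [[0,0,0.008],[0,0,0],0.015]
    - [[0,0,0.004],[0,0,0],0.015]
    - [[0,0,0.002],[0,0,0],0.015]
    - [[0,0,0],[0,0,0],0.015]
    - [[0,0,0],[0,0,0],0.015]

```text
t: 22.33
position: [0.4549, 0.0185, 0.2649]
tcp_rot: [0.705, 0.709, 0.0, 0.0]
force: [-0.5, -0.2, -2.1]
grip_width: 0.341
finger_force: 49.6
```

Emit:
send_rows:
  increments:
    - [[0,0,0.002],[0,0,0],0.015]
    - [[0,0,0.002],[0,0,0],0.015]
    - [[0,0,0.001],[0,0,0],0.015]
    - [[0,0,0.001],[0,0,0],0.015]
    - [[0,0,0.001],[0,0,0],0.015]
    - [[0,0,0],[0,0,0],0.015]
    - [[0,0,0],[0,0,0],0.015]

```text
t: 22.92
position: [0.4545, 0.0186, 0.2577]
tcp_rot: [0.705, 0.709, -0.0, -0.0]
force: [0.7, 0.5, -1.9]
grip_width: 0.347
finger_force: 49.6
```

Emit:
send_rows:
  increments:
    - [[0,0.001,0.001],[0,0,0],0.015]
    - [[0,0,0.001],[0,0,0],0.015]
    - [[0,0,0],[0,0,0],0.015]
    - [[0,0,0],[0,0,0],0.015]

```text
t: 23.25
position: [0.4556, 0.0185, 0.2572]
tcp_rot: [0.705, 0.709, 0.0, 0.0]
force: [-5.0, -0.7, 16.0]
grip_width: 0.345
finger_force: 50.2
```

Emit:
send_rows:
  increments:
    - [[0,0,-0.001],[0,0,0],0.031]
    - [[0,0,0],[0,0,0],0.034]
    - [[0,0,0],[0,0,0],0.038]
    - [[0,0,0],[0,0,0],0.05]
    - [[0,0,0],[0,0,0],0.06]
    - [[0,0,0],[0,0,0],0.06]
    - [[0,0,-0.01],[0,0,0],0.06]
    - [[0,0,-0.02],[0,0,0],0.06]
    - [[0,0,-0.03],[0,0,0],0.06]
    - [[0,0,-0.03],[0,0,0],0.06]
  squeeze: 30

```text
t: 24.08
position: [0.455, 0.0186, 0.347]
tcp_rot: [0.705, 0.709, -0.001, -0.001]
force: [1.0, -0.5, 0.4]
grip_width: 0.704
finger_force: 0.0
```

Emit:
send_rows:
  increments:
    - [[0.0,0.01,-0.005],[0,0,0],0.06]
    - [[-0.01,0.02,0],[0,0,0],0.06]
    - [[-0.015,0.025,0],[0,0,0],0.06]
    - [[-0.015,0.025,0],[0,0,0],0.06]
    - [[-0.015,0.025,0],[0,0,0],0.06]
    - [[-0.015,0.025,0],[0,0,0],0.06]
    - [[-0.015,0.024,0],[0,0,0],0.06]
    - [[-0.012,0.02,0],[0,0,0],0.06]
    - [[-0.011,0.018,0],[0,0,0],0.06]
    - [[0,0,0],[0,0,0],0.06]

```text
t: 24.92
position: [0.6507, -0.0907, 0.3508]
tcp_rot: [0.706, 0.708, 0.0, 0.001]
force: [-0.8, 0.1, 1.0]
grip_width: 0.705
finger_force: 0.0
```

```bash
python3 - <<'E'
from h import *
s=state(); print(s['position'],s['tcp_rot'],s['grip_width'])
for n in ['wrist','top','side']:
    p=camera(n)
    if n=='wrist': cv2.imwrite('pics/w3.png',p['color'])
    for l in L[:4]: print(l,[(np.round(d['position'],3).tolist(),round(d['confidence'],2)) for d in tip_of(p,l)[:1]])
E
```

```text
[ 0.65065463 -0.09074645  0.35078914] [7.06040020e-01 7.08171181e-01 2.47911228e-04 1.00384002e-03] 0.7047885267873086
beaker_mid []
dish_mid [([0.44, -0.151, 0.052], 0.92)]
vase_mid [([0.649, -0.086, 0.051], 0.46)]
lid_mid [([0.646, -0.085, 0.053], 0.68)]
beaker_mid [([0.449, -0.065, 0.068], 0.79)]
dish_mid [([0.44, -0.15, 0.051], 0.95)]
vase_mid [([0.458, 0.021, 0.074], 0.71)]
lid_mid [([0.649, -0.088, 0.052], 0.83)]
beaker_mid [([0.445, -0.07, 0.072], 0.78)]
dish_mid [([0.439, -0.154, 0.049], 0.81)]
vase_mid [([0.455, 0.018, 0.075], 0.66)]
lid_mid [([0.649, -0.091, 0.05], 0.9)]
```

View pics/w3.png

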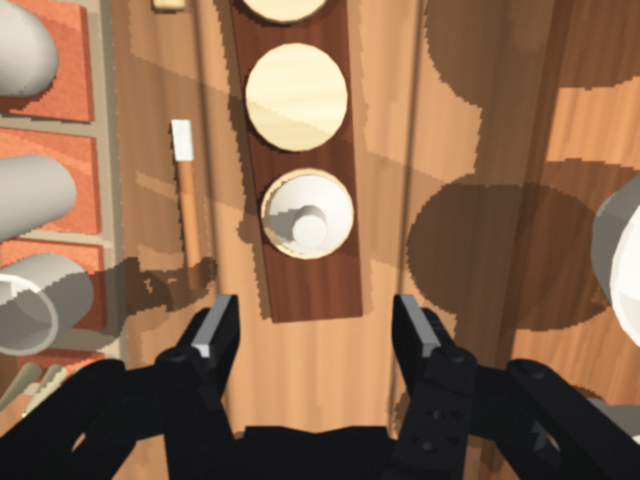

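The three placed pieces measure within 3 mm of their tile centres. The lid knob shows at (310,228), close to the finger mid-line. Descending to it.

Emit:
send_rows:
  increments:
    - [[0.002,-0.002,0.01],[0,0,0],0.06]
    - [[0,0,0.02],[0,0,0],0.06]
    - [[0,0,0.025],[0,0,0],0.06]
    - [[0,0,0.025],[0,0,0],0.06]
    - [[0,0,0.025],[0,0,0],0.06]
    - [[0,0,0.015],[0,0,0],0.06]
    - [[0,0,0.005],[0,0,0],0.05]
    - [[0,0,0],[0,0,0],0.04]
    - [[0,0,0],[0,0,0],0.034]
    - [[0,0,0],[0,0,0],0.03]

```text
t: 26.5
position: [0.6467, -0.0866, 0.228]
tcp_rot: [0.705, 0.709, 0.001, 0.001]
force: [0.2, -0.4, 0.5]
grip_width: 0.349
finger_force: 0.0
```

Emit:
send_rows:
  increments:
    - [[0,0,0],[0,0,0],0.025]
    - [[0,0,0],[0,0,0],0.02]
    - [[0,0,0],[0,0,0],0.013]
    - [[0,0,0],[0,0,0],0.013]
    - [[0,0,0],[0,0,0],0.013]
    - [[0,0,0],[0,0,0],0.013]
  squeeze: 40

```text
t: 27.0
position: [0.6468, -0.0867, 0.2284]
tcp_rot: [0.705, 0.709, 0.001, 0.001]
force: [-0.9, 0.8, 6.2]
grip_width: 0.266
finger_force: 39.7
```

Emit:
send_rows:
  increments:
    - [[0,0,-0.003],[0,0,0],0.013]
    - [[0,0,-0.007],[0,0,0],0.013]
    - [[0,0,-0.015],[0,0,0],0.013]
    - [[0,0,-0.02],[0,0,0],0.013]
    - [[0,0,-0.025],[0,0,0],0.013]
    - [[0,0,-0.02],[0,0,0],0.013]
    - [[0,0,-0.01],[0,0,0],0.013]
    - [[0,0,-0.005],[0,0,0],0.013]
    - [[0,0,0],[0,0,0],0.013]
    - [[0,0,0],[0,0,0],0.013]

```text
t: 27.83
position: [0.6457, -0.0864, 0.3307]
tcp_rot: [0.705, 0.709, -0.0, -0.001]
force: [-0.7, 0.4, -1.9]
grip_width: 0.263
finger_force: 39.3
```

Emit:
send_rows:
  increments:
    - [[0.01,0,0],[0,0,0],0.013]
    - [[0.02,0,0],[0,0,0],0.013]
    - [[0.027,0,0],[0,0,0],0.013]
    - [[0.03,-0.004,0],[0,0,0],0.013]
    - [[0.03,-0.008,0],[0,0,0],0.013]
    - [[0.027,-0.014,0],[0,0,0],0.013]
    - [[0.022,-0.02,0],[0,0,0],0.013]
    - [[0.014,-0.025,0],[0,0,0],0.013]
    - [[0.007,-0.028,0],[0,0,0],0.013]
    - [[0.003,-0.028,0],[0,0,0],0.013]

```text
t: 28.67
position: [0.5161, 0.1047, 0.3302]
tcp_rot: [0.704, 0.71, -0.001, -0.001]
force: [0.8, -1.1, -1.5]
grip_width: 0.267
finger_force: 39.3
```

Emit:
send_rows:
  increments:
    - [[0,-0.025,0],[0,0,0],0.013]
    - [[0,-0.018,0.005],[0,0,0],0.013]
    - [[0,-0.01,0.01],[0,0,0],0.013]
    - [[0,-0.004,0.02],[0,0,0],0.013]
    - [[0,0,0.02],[0,0,0],0.013]
    - [[0,0,0.02],[0,0,0],0.013]
    - [[0,0,0.015],[0,0,0],0.013]
    - [[0,0,0.006],[0,0,0],0.013]
    - [[0,0,0],[0,0,0],0.013]
    - [[0,0,0],[0,0,0],0.013]

```text
t: 29.5
position: [0.4608, 0.1028, 0.2354]
tcp_rot: [0.705, 0.709, -0.0, -0.0]
force: [0.3, 0.3, -0.4]
grip_width: 0.263
finger_force: 39.4
```

Emit:
send_rows:
  increments:
    - [[0,0.002,0.002],[0,0,0],0.013]
    - [[0,0.001,0.002],[0,0,0],0.013]
    - [[0,0,0.001],[0,0,0],0.013]
    - [[0,0,0.001],[0,0,0],0.013]
    - [[0,0,0.001],[0,0,0],0.013]
    - [[0,0,0],[0,0,0],0.013]
    - [[0,0,0],[0,0,0],0.013]

```text
t: 30.08
position: [0.4641, 0.1026, 0.2287]
tcp_rot: [0.705, 0.709, -0.0, -0.0]
force: [-0.1, 0.3, -1.1]
grip_width: 0.265
finger_force: 39.3
```

Emit:
send_rows:
  increments:
    - [[0,0,0.001],[0,0,0],0.013]
    - [[0,0,0],[0,0,0],0.013]
    - [[0,0,0],[0,0,0],0.013]

```text
t: 30.33
position: [0.4641, 0.1026, 0.2283]
tcp_rot: [0.705, 0.709, 0.0, 0.0]
force: [-2.8, 0.4, 6.0]
grip_width: 0.266
finger_force: 40.3
```

Emit:
send_rows:
  increments:
    - [[0,0,0],[0,0,0],0.025]
    - [[0,0,0],[0,0,0],0.03]
    - [[0,0,0],[0,0,0],0.04]
    - [[0,0,0],[0,0,0],0.055]
    - [[0,0,0],[0,0,0],0.055]
    - [[0,0,-0.01],[0,0,0],0.055]
    - [[0,0,-0.025],[0,0,0],0.055]
    - [[0,0,-0.035],[0,0,0],0.055]
    - [[0,0,-0.035],[0,0,0],0.055]
    - [[0,0,-0.02],[0,0,0],0.055]

```text
t: 31.17
position: [0.4647, 0.1026, 0.356]
tcp_rot: [0.705, 0.709, 0.001, 0.001]
force: [2.2, -0.3, -0.8]
grip_width: 0.645
finger_force: 0.0
```

Emit:
send_rows:
  increments:
    - [[0.01,0,0],[0,0,0],0.055]
    - [[0.03,0,0],[0,0,0],0.055]
    - [[0.035,0,0],[0,0,0],0.055]
    - [[0.035,0,0],[0,0,0],0.055]
    - [[0.035,0,0],[0,0,0],0.055]
    - [[0.035,0,0],[0,0,0],0.055]
    - [[0.03,0,0],[0,0,0],0.055]
    - [[0.015,0,0],[0,0,0],0.055]
    - [[0,0,0],[0,0,0],0.055]
    - [[0,0,0],[0,0,0],0.055]

```text
t: 32.0
position: [0.4625, 0.3278, 0.3517]
tcp_rot: [0.705, 0.709, -0.001, 0.0]
force: [0.5, 0.5, 0.5]
grip_width: 0.645
finger_force: 0.0
```

```bash
python3 - <<'E'
from h import *
for n in ['top','side']:
    p=camera(n); cv2.imwrite(f'pics/{n}9.png',p['color'])
    for l in L[:4]: print(l,[(np.round(d['position'],3).tolist(),round(d['confidence'],2)) for d in tip_of(p,l)[:1]])
E
```

```text
beaker_mid [([0.447, -0.062, 0.068], 0.65)]
dish_mid [([0.439, -0.15, 0.049], 0.69)]
vase_mid [([0.455, 0.019, 0.074], 0.79)]
lid_mid []
beaker_mid [([0.446, -0.066, 0.07], 0.56)]
dish_mid [([0.436, -0.153, 0.05], 0.56)]
vase_mid [([0.454, 0.018, 0.076], 0.72)]
lid_mid [([0.464, 0.096, 0.053], 0.66)]
```

View pics/side9.png

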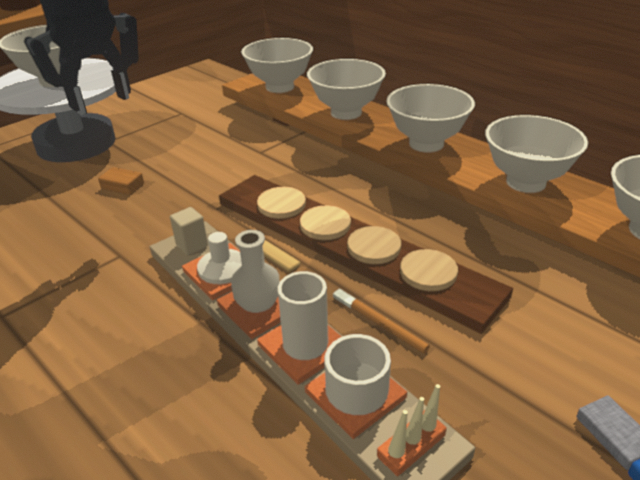

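View pics/top9.png

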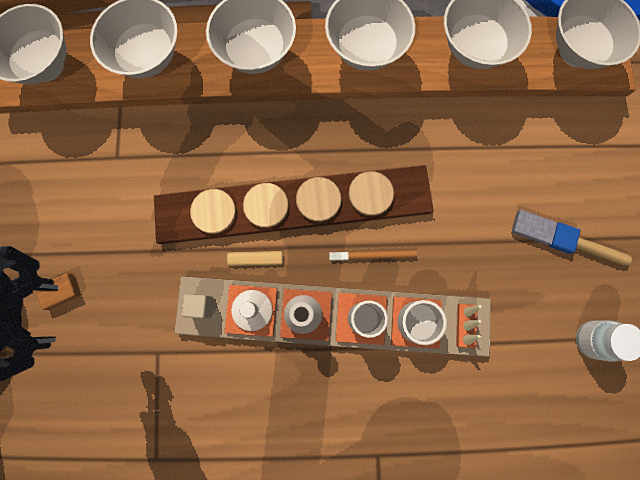

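All four pieces stand upright, centred on their tiles in the right order: lid (250,310), vase (302,314), beaker (368,318) and dish (421,321) beside the cones. The gripper is clear of everything, so I'm handing the job in.

```bash
python3 -c "
from plant import *
print(finish_job())"
```

```text
the job is handed in; nothing more can be done
None
```

I handed the job in at about 32 s with all four pieces upright on their tiles, in order from the cones: dish, beaker, vase, lid; the last pictures put each within about 7 mm of its tile's centre (limit 12 mm), but the hand-in returned no verdict.

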